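# Set the beam scale to 300 g

### The arm

A 6-joint arm with a two-finger parallel gripper is mounted at the origin on the work surface. World frame = base frame: x ahead of the robot, y to its left, z up, the work surface at z = 0. Lengths are in m, angles in rad, forces in N, time in s.
With the tool pointing down it reaches from about 0.275 to 0.725 m from the base axis. Payload 15.9 kg.
Tool frame: the origin (TCP) lies midway between the tips of the shut fingers; the grasp point (between the pads) lies 19 mm behind it; z points along the fingers, y is the direction in which the jaws open and shut (so a half turn about z gives the same grasp; the last joint's range is limited). The gripper opens to 85 mm and grips with 20 to 120 N. Pads are 22 mm wide; open, the fingers measure 114 mm over their backs; the gripper's body (76 mm by 85 mm) begins 54 mm behind the grasp point. The pads swing forward as they close: fully open they stand 13 mm farther back than shut.
Start: joints at [-1.161, 0.213, -0.034, 1.323, 0, 1.571], TCP at [0.199, -0.459, 0.231] pointing down, gripper open.
Joint ranges: [-2.98, 2.98], [-0.74, 1.72], [-1.14, 1.35], [-2.1, 2.04], [-1.57, 1.44], [-3.14, 3.14]. Speed limits (rad/s): [1.89, 1.89, 2.39, 2.57, 3.14, 3.14].

### API

Orientations are given as [roll, pitch, yaw] about the fixed x, y, z axes, in that order (R = Rz(yaw) Ry(pitch) Rx(roll)).
In Python, from cell import status, grab_frame, ticket gives the robot as it stands.
- The arm moves only by the shell command python3 -m inch 'ROWS' [FORCE]. ROWS is JSON, a list of rows, each a list of 3 entries, a list of its own where there are three numbers: the shift along the tool's x, y, z in cm, then the turn, a rotation vector about the tool's x, y, z in rad, then the opening, from 0 (shut) to 1 (fully open). In form: [[[tx, ty, tz], [rx, ry, rz], grip], ...]. A call has 1 to 5 rows; each row is the pose to reach, as a shift and turn from the pose measured when the call began, along the tool's axes at that moment; what a row does not reach only later rows make up. A row lasts 1/10 s, in which the tool goes at most 50 mm and 8.59 degrees, less where a joint would pass 70% of its speed; a pose out of reach is approached as far as the arm can. A call with a gripper value outside its range is refused whole. The fingers move at their own pace and stop on an object; FORCE is the grip in N (left out, the last holds). Time passes only in rows, so rows that repeat a pose let the fingers close. It gives the time, the measured TCP pose, the force and the opening at its end, in the units of the state.
- status.get_state(): the state, without advancing time (a new reading comes with each control period).
- grab_frame(name): name is "scene" or "top"; returns a dict with "pixels" (384x512x3 uint8, blue, green, red), "fx", "fy", "cx", "cy" (pixels), "k1" (the pictures are not rectified: a ray, as slopes to the right and down, at radius r is drawn at 1 + k1 r^2 times it, then the intrinsics apply), "extrinsics" (4x4, takes a point from world to camera coordinates). Camera axes: x right, y up, looking along -z (the intrinsics and any distortion apply to the point x, -y, -z); pixel columns grow to the right and rows downward; lengths in m; the calibration is good to about 2 mm. A picture is of the moment at which its call begins. There is no depth.
- ticket.finish_job(): hands the job in, once; it reports no verdict.
The state is a dict: "time": time; "q": joint angles; "qd": joint speeds; "joint_efforts": joint torques, N m; "tool_pos": TCP position; "eef_rot": TCP orientation; "force": force on the tool from outside, world axes, zero at the start; "ft_torque": the same for the moment, N m; "grip_width": opening from 0.0 (shut) to 1.0 (fully open).
Only numpy, scipy, OpenCV 4.12 (cv2) and the standard library are available. Lean on these libraries where they do the work, as an engineer would, in place of code of your own. Each camera call takes 0.05 s, during which the arm holds its last target. There are 200 camera calls.

### The job

Set the bench beam scale to 300 g for weighing out: with a fingertip push the large poise outward along the far beam until it drops into the 300 g notch, the third notch after its zero notch, and push the small poise on the near beam back towards the weighing platform until it drops into its zero notch; either may be done first. Push lightly; do not pinch the poises or lift the beam off its stop, and leave everything else on the bench where it stands. Finish with both poises seated in their notches and the hand clear of the scale.

Things in the scene. Friction and masses are not known exactly. Their poses are not given: they have to be found in the camera images.
- scale: Grey bench beam scale, 550 x 190 mm, bolted down; place and turn (up to 0.25 rad) vary. Origin: on the table under the middle of its two beams. Own x points across the beams (away from the robot at yaw 0), own -y outward along the beams, from weighing platform to trig post. The near beam lies at own x -32 mm, the far beam at +32 mm, each a 10 mm wide bar with notches in its top edge, 110 mm up.
- platform (a point): Centre of the top of the round steel weighing platform, 210 mm across, 134 mm above the table, at the inner end of the beams. It is empty and stays so.
- trig_loop (a point): Top of the steel loop on the trig post at the outer end of the beams, 40 mm wide, 136 mm above the table. Between it and the platform nothing of the scale stands higher than 113 mm except the two poises. A white plate with a black line for each notch lies between the beams.
- beam (a joint): Tilt of the beam frame (both beams together) about its knife edge, own y +85 mm of the scale, 104 mm up: 0 rad = its outer end rests on the lower stop, as it does throughout because the platform is empty. Lifting at a poise raises it (5 to 25 N upward), up to 0.05 rad.
- large_poise (a joint): Travel of the large poise on the far beam, m outward from its zero notch (the innermost, at the platform end): a notch every 0.032 for each 100 g, 0.096 = 300 g, 0.160 = 500 g (last). Hard stops at -0.0025 and 0.1625. It stays where it is left. About 7 N to climb out of a notch, 1 N between notches; within 4.5 mm of a notch's middle its spring roller snaps it in, ahead of the finger.
- small_poise (a joint): Travel of the small poise on the near beam, m outward from its zero notch (the innermost): a notch every 0.016 for each 10 g, the last at 0.160. Hard stops at -0.0025 and 0.1625. It stays where it is left. About 5 N to climb out of a notch, 1 N between notches; within 4 mm of a notch's middle its spring roller snaps it in, ahead of the finger.
- large_poise_pawl (a joint): Drop of the spring roller in the large poise, m: about 0.0008 while it rides on the teeth between notches, about 0.0042 when it has dropped into a notch. A 9 mm steel plunger on the poise's top sinks with it.
- small_poise_pawl (a joint): Drop of the spring roller in the small poise, m: about 0.0008 on the teeth, about 0.0038 in a notch. A 9 mm plunger on its top sinks with it.
- large_poise_top (a point): Centre of the top face of the large poise: a dark steel block, 40 mm long along the beam, 38 mm wide, captive on the far beam. Top 146 mm above the table, flat upright end faces from there down to 80 mm; a plunger stands about 5 mm out of the top. A thin pointer on its inner side marks its middle on the white plate.
- small_poise_top (a point): Centre of the top face of the small poise: a dark steel block, 26 mm long along the beam, 26 mm wide, captive on the near beam. Top 138 mm above the table, flat upright end faces down to 84 mm.
- large_zero (a point): Middle of the zero notch of the far beam, at the beam's top edge (110 mm up). The notches are 11 mm wide.
- large_300 (a point): Middle of the 300 g notch of the far beam, the third after the zero notch, at the beam's top edge (110 mm up).
- small_zero (a point): Middle of the zero notch of the near beam, at the beam's top edge (110 mm up). The notches are 9.5 mm wide.
- bake_cup_a: Paper baking cup, 68 mm across, 46 mm tall, between the robot and the scale. Origin under its centre.
- bake_cup_b: Another baking cup of the same kind.
- brass_weight: Brass weight with a knob, 42 mm across, 62 mm tall, beyond the trig post end of the scale. Origin under its centre.
- measure_cup: Steel measuring cup, 72 mm across, 50 mm tall, with a flat handle 85 mm long, on the far side of the scale. Origin under the cup's centre.
- jug: White plastic jug, 100 mm across, 125 mm tall, to the right. Origin under its centre.
- tub: White jar with a screw lid, 96 mm across, 135 mm tall, to the right. Origin under its centre.

How it is judged:
By the outcome, as a careful person would: the job done as asked, in the order asked, and still so for the second after the job is handed in, with the robot touching nothing.
It also fails if it takes over 48 s, if anything falls off the work surface, if the arm or the gripper's body presses on something with over 40 N, if the wrist force passes 120 N, or if a joint passes its speed limit or range.

## Working session

There is one attempt and no reset: what is moved stays moved. The work goes in short steps, Python scripts to look and compute and a shell command to move; the robot and the scene stay as the last step left them, time stands still between calls to the robot, and variables do not carry over. Pictures are saved under pics/ and viewed, about 8 in all and at most 12, crops included, and the job is handed in when it is done.

```bash
mkdir -p pics; ls; python3 - <<'E'
from cell import status, grab_frame
import cv2
s=status.get_state(); print({k:s[k] for k in('time','tool_pos','eef_rot','force','grip_width')})
for n in("scene","top"):
    f=grab_frame(n); cv2.imwrite(f"pics/{n}0.png",f["pixels"]); print(n,f["fx"],f["cx"],f["cy"],f["k1"],f["extrinsics"])
a=cv2.imread("pics/scene0.png");b=cv2.imread("pics/top0.png")
cv2.imwrite("pics/s0.png",cv2.resize(a,(800,600)));cv2.imwrite("pics/t0.png",cv2.resize(b,(800,600)))
E
```

```text
pics
{'time': 0.0, 'tool_pos': array([ 0.19908559, -0.45828699,  0.23083417]), 'eef_rot': array([-3.14051900e+00, -2.06691174e-05,  4.09785502e-01]), 'force': array([ 0.45127204,  0.06280785, -1.2916934 ]), 'grip_width': 1.00027354360258}
scene 467.9834844206334 254.2862803164701 189.46735463825252 -0.16323509297632746 [[ 0.67974327  0.73337283 -0.01064789 -0.31689715]
 [-0.57043407  0.53773385  0.62084401  0.28972124]
 [ 0.46103586 -0.41594062  0.78386181 -1.54969729]
 [ 0.          0.          0.          1.        ]]
top 469.91328003546255 259.0689512695671 194.45830224285476 -0.1461242794766526 [[-2.12721437e-02 -9.99771860e-01 -1.92962699e-03 -7.39986210e-02]
 [ 9.97908195e-01 -2.13502625e-02  6.10196727e-02 -5.64779447e-01]
 [-6.10469498e-02 -6.27571338e-04  9.98134698e-01 -1.33267263e+00]
 [ 0.00000000e+00  0.00000000e+00  0.00000000e+00  1.00000000e+00]]
```

View pics/t0.png

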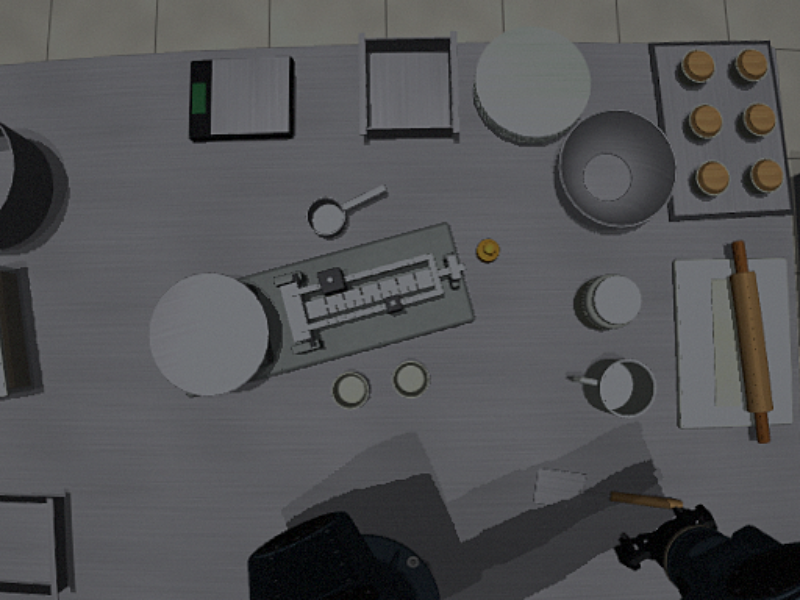

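View pics/s0.png

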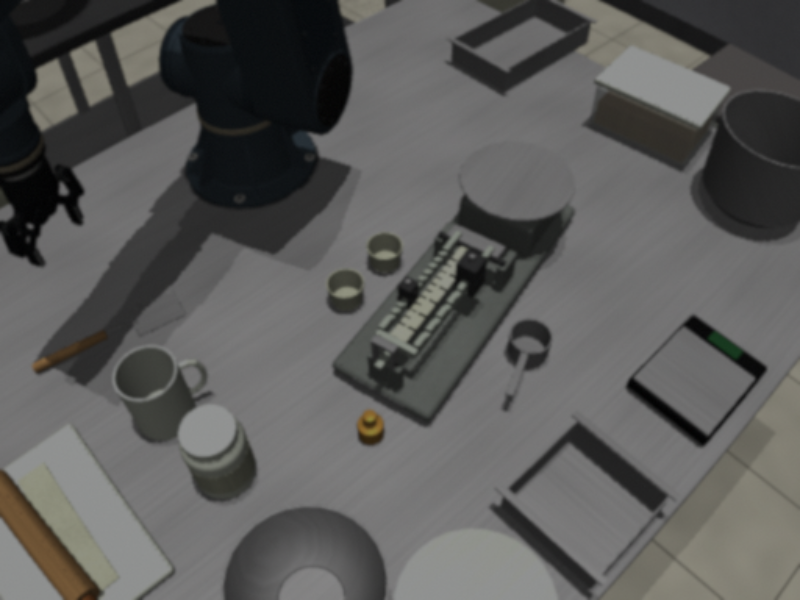

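The top view shows the scale yawed CCW: platform at about (210,333), trig loop (455,268), large poise (332,281) and small poise (394,304) in the 800-px picture. I'll zoom in.

```bash
cat > h.py <<'E'
import numpy as np, cv2
from cell import grab_frame, status
def K(f): return np.array([[f["fx"],0,f["cx"]],[0,f["fy"],f["cy"]],[0,0,1]]), np.array([f["k1"],0,0,0,0.])
def ray(f,uv,z):
    """pixels -> world points on plane z"""
    k,d=K(f); n=cv2.undistortPoints(np.array(uv,float).reshape(-1,1,2),k,d).reshape(-1,2)
    E=np.array(f["extrinsics"]); R,t=E[:3,:3],E[:3,3]; c=-R.T@t
    w=np.c_[n[:,0],-n[:,1],-np.ones(len(n))]@R
    return c+w*((z-c[2])/w[:,2])[:,None]
def proj(f,P):
    E=np.array(f["extrinsics"]); p=np.array(P,float).reshape(-1,3)@E[:3,:3].T+E[:3,3]
    k,d=K(f); return cv2.projectPoints((p*[1,-1,-1]).reshape(-1,1,3),np.zeros(3),np.zeros(3),k,d)[0].reshape(-1,2)
E
python3 - <<'E'
from h import *
a=cv2.imread("pics/top0.png")[140:235,160:310]
cv2.imwrite("pics/t1.png",cv2.convertScaleAbs(cv2.resize(a,None,fx=5.3,fy=5.3,interpolation=cv2.INTER_CUBIC),alpha=1.5))
b=cv2.imread("pics/scene0.png")[135:260,205:345]
cv2.imwrite("pics/s1.png",cv2.convertScaleAbs(cv2.resize(b,None,fx=4.8,fy=4.8,interpolation=cv2.INTER_CUBIC),alpha=1.5))
E
```

```text
(no output)
```

View pics/t1.png

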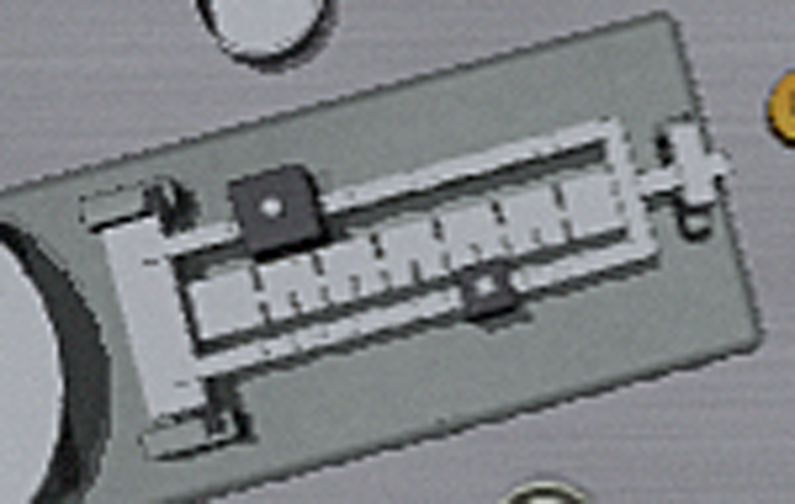

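View pics/s1.png

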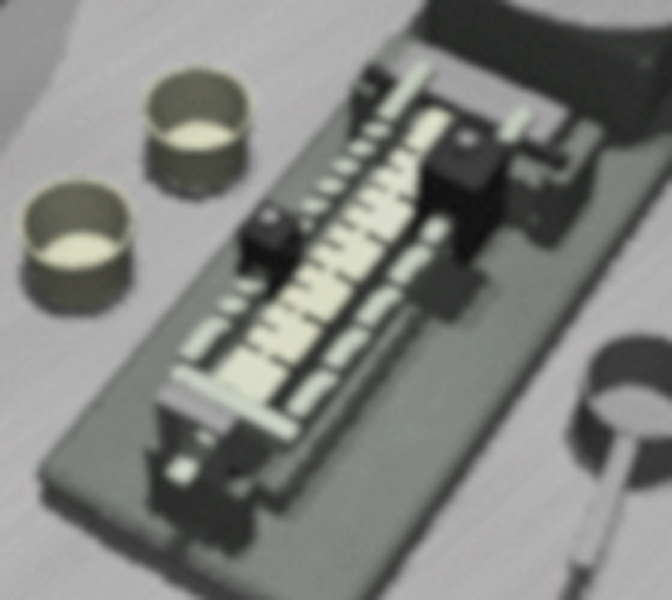

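The large poise sits at crop (275,210) near the inner end of the six plate lines (262..560). The small poise is at (490,288), about two-thirds of the way out. I'll now measure both.

```bash
python3 - <<'E'
from h import *
t=grab_frame("top"); s=grab_frame("scene")
T=lambda p:np.array(p)/5.3+[160,140]-.4
S=lambda p:np.array(p)/4.8+[205,135]-.4
E=t["extrinsics"]
def tri(a,b):
    ca,da=ray(t,[a],0)[0],ray(t,[a],1)[0]; cb,db=ray(s,[b],0)[0],ray(s,[b],1)[0]
    u,v=da-ca,db-cb; x=np.linalg.lstsq(np.c_[u,-v],cb-ca,rcond=None)[0]
    p,q=ca+x[0]*u,cb+x[1]*v; return (p+q)/2,np.linalg.norm(p-q)
for n,a,b in(("Lplunger",(271,208),(467,138)),("Splunger",(488,286),(270,215))): print(n,tri(T(a),S(b)))
# yaw from beams/top
far=ray(t,T([(340,200),(600,130)]),.11); near=ray(t,T([(215,365),(650,250)]),.11)
for l in(far,near): d=l[1]-l[0]; print("beam",l,np.arctan2(d[0],-d[1]))
LL=T([(265,277),(320,266),(378,247),(437,233),(500,218),(560,203)])
for z in(.09,.1,.11): p=ray(t,LL,z); print(z,np.linalg.norm(np.diff(p,axis=0),axis=1).mean()); 
yaw=.25
ox=np.array([np.cos(yaw),np.sin(yaw),0]);out=np.array([np.sin(yaw),-np.cos(yaw),0])
print("lines",[(round(q@out,4)) for q in ray(t,LL,.1)])
print("L",ray(t,[T((271,208))],.15)[0]@out,"S",ray(t,[T((488,286))],.142)[0]@out)
E
```

```text
Lplunger (array([0.5989636 , 0.03942594, 0.15452197]), np.float64(0.0032995695976829093))
Splunger (array([ 0.55947055, -0.06525606,  0.14357634]), np.float64(0.004307945402113742))
beam [[ 0.60545055  0.0076965   0.11      ]
 [ 0.6382381  -0.12473259  0.11      ]] 0.24270513093739413
beam [[ 0.52320361  0.07235553  0.11      ]
 [ 0.57669232 -0.14857127  0.11      ]] 0.2375395997698227
0.09 0.03128119254306347
0.1 0.031035754888958635
0.11 0.030790317234853808
lines [np.float64(0.0946), np.float64(0.1231), np.float64(0.1542), np.float64(0.1851), np.float64(0.2181), np.float64(0.2496)]
L 0.11057006904398285 S 0.2029067956726267
```

```bash
python3 - <<'E'
from h import *
yaw=.24
ox=np.array([np.cos(yaw),np.sin(yaw),0]);out=np.array([np.sin(yaw),-np.cos(yaw),0])
def rect(n,z):
    fs=[grab_frame(n) for _ in range(4)]; f=fs[0]; im=np.mean([x["pixels"] for x in fs],0).astype(np.float32)
    a=np.arange(.04,.30,.0004); c=np.arange(.50,.65,.0004)[::-1]   # out coord, across coord
    A,C=np.meshgrid(a,c); P=A[...,None]*out+C[...,None]*ox; P[...,2]=z
    uv=proj(f,P.reshape(-1,3)).reshape(A.shape+(2,)).astype(np.float32)
    return np.clip(1.5*cv2.remap(im,uv[...,0],uv[...,1],cv2.INTER_CUBIC),0,255).astype(np.uint8)
r=[rect(n,.105) for n in("top","scene")]
o=np.vstack(r)
for i in range(0,o.shape[1],25): cv2.line(o,(i,0),(i,8 if i%100 else 16),(0,0,255),1)
cv2.imwrite("pics/r0.png",o); print(o.shape)
E
```

```text
(752, 650, 3)
```

View pics/r0.png

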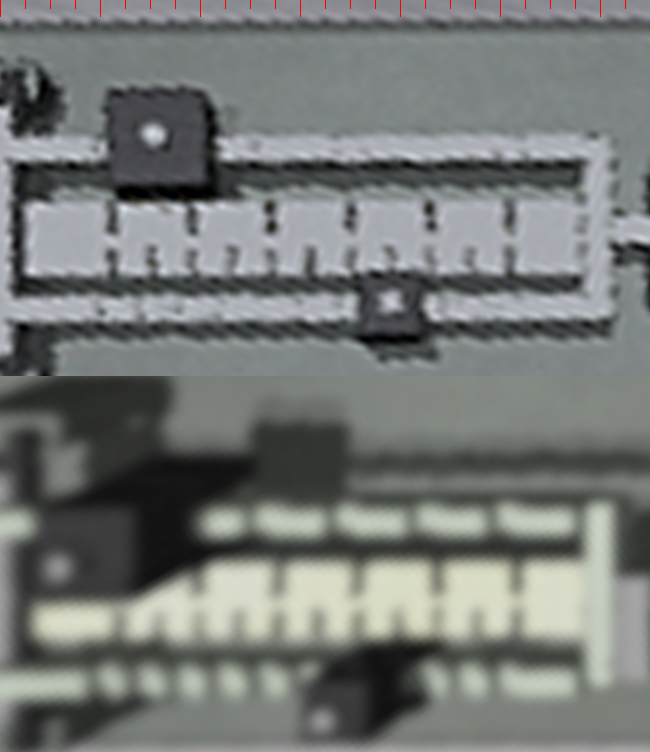

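Rectified top view: large-beam lines at columns 112, 192, 271, 350, 430 and 509 (0.4 mm/px). That puts the large poise roughly halfway between notches 0 and 100 g. The small poise is about 112 mm from zero, at its 7th notch. Next I'll write a helper that gives the required shift in tool axes.

```bash
cat >> h.py <<'E'
from scipy.spatial.transform import Rotation as Ro
yaw=.24
ox=np.array([np.cos(yaw),np.sin(yaw),0]);out=np.array([np.sin(yaw),-np.cos(yaw),0])
def go(o,a,z):
    """shift (cm) and turn (rad) in tool axes to out/across/z with tool x outward, pointing down"""
    s=status.get_state(); R=Ro.from_euler('xyz',s["eef_rot"]); G=Ro.from_matrix(np.c_[out,-ox,[0,0,-1]])
    p=o*out+a*ox+[0,0,z]; print(np.round(R.inv().apply(p-s["tool_pos"])*100,2),np.round((R.inv()*G).as_rotvec(),3))
def here():
    s=status.get_state(); p=s["tool_pos"]; F=s["force"]; print("t %.2f out %.4f across %.4f z %.4f | Fout %.1f Fac %.1f Fz %.1f"%(s["time"],p@out,p@ox,p[2],F@out,F@ox,F[2]),s["grip_width"],np.round(s["eef_rot"],3))
E
python3 - <<'E'
from h import *
print(np.linalg.det(np.c_[out,-ox,[0,0,-1]]))
f=grab_frame("top"); e=ray(f,np.array([(150,333),(270,333),(210,273),(210,395)])*.64,.134)
c=e.mean(0); print("platform",c,c@out,c@ox, "edges r",np.linalg.norm(e-c,axis=1))
go(.060,.591,.22); here()
E
```

```text
1.0000000000000002
platform [0.5128328 0.2455805 0.134    ] -0.11663996473102872 0.5565091029009402 edges r [0.10440469 0.10365874 0.10279267 0.10407165]
[ 57.24 -34.1    1.13] [0.    0.    1.741]
t 0.65 out 0.4928 across 0.0845 z 0.2313 | Fout 0.4 Fac 0.2 Fz 0.3 1.0012344085392104 [3.142 0.    0.41 ]
```

```bash
python3 -m inch '[[[57.2,-34.1,1.1],[0,0,1.741],0],[[57.2,-34.1,1.1],[0,0,1.741],0],[[57.2,-34.1,1.1],[0,0,1.741],0],[[57.2,-34.1,1.1],[0,0,1.741],0],[[57.2,-34.1,1.1],[0,0,1.741],0]]' 20; python3 -c "
from h import *
go(.060,.591,.22); here()"
```

```text
time: 1.15
tool_pos: [0.328, -0.2814, 0.228]
eef_rot: [3.141, -0.0, -0.247]
force: [1.0, 0.0, 0.5]
grip_width: 0.143
[ 16.36 -41.62   0.8 ] [-0.    -0.     1.084]
t 1.15 out 0.3513 across 0.2517 z 0.2280 | Fout 0.2 Fac 1.0 Fz 0.5 0.14254742612109647 [ 3.141 -0.    -0.247]
```

```bash
python3 -m inch '[[[16.4,-41.6,0.8],[0,0,1.084],0],[[16.4,-41.6,0.8],[0,0,1.084],0],[[16.4,-41.6,0.8],[0,0,1.084],0],[[16.4,-41.6,0.8],[0,0,1.084],0],[[16.4,-41.6,0.8],[0,0,1.084],0]]' >/dev/null; python3 -c "
from h import *
go(.060,.591,.22); here()"
```

```text
[ -3.18 -40.03   5.85] [-0.125  0.054  0.618]
t 1.65 out 0.3210 across 0.2804 z 0.2243 | Fout 1.2 Fac -0.8 Fz -0.2 0.0003738873191590977 [-3.008  0.013 -0.711]
```

```bash
python3 -c "
from h import *
s=status.get_state(); print(s['q'],s['qd'],s['tool_pos'],s['joint_efforts'])"
```

```text
[-0.7115703   0.07146923 -0.22529252  1.28686108  0.13347896  3.14056081] [-0.70047573 -0.10374507 -0.1595388   0.01201282  0.35373208  0.00093441] [ 0.34864308 -0.2451632   0.22427835] [ 1.18340823e+01 -5.39267242e+01  4.94574165e+01  1.78913232e-01
  3.39624903e-02 -3.21356265e-02]
```

The last joint hit its limit, so I'll use the half-turned orientation, with tool x pointing inward.

```bash
sed -i 's/np.c_\[out,-ox,/np.c_[-out,ox,/; s/tool x outward/tool x inward/' h.py; python3 -c "
from h import *
go(.060,.591,.22); here()"
```

```text
[ -3.18 -40.03   5.85] [-0.07  -0.163 -2.517]
t 1.65 out 0.3210 across 0.2804 z 0.2243 | Fout 1.2 Fac -0.8 Fz -0.2 0.0003738873191590977 [-3.008  0.013 -0.711]
```

```bash
python3 -m inch '[[[-3.2,-40,5.8],[-0.07,-0.163,-2.517],0],[[-3.2,-40,5.8],[-0.07,-0.163,-2.517],0],[[-3.2,-40,5.8],[-0.07,-0.163,-2.517],0],[[-3.2,-40,5.8],[-0.07,-0.163,-2.517],0],[[-3.2,-40,5.8],[-0.07,-0.163,-2.517],0]]' >/dev/null; python3 -c "
from h import *
go(.060,.591,.22); here()"
```

```text
[  9.68 -11.88   1.73] [-0.048 -0.113 -1.763]
t 2.15 out 0.1588 across 0.4726 z 0.2221 | Fout 1.5 Fac 0.4 Fz 0.1 -0.0006633747942152038 [-3.039 -0.03   0.044]
```

```bash
python3 -m inch '[[[9.7,-11.9,1.7],[-0.048,-0.113,-1.763],0],[[9.7,-11.9,1.7],[-0.048,-0.113,-1.763],0],[[9.7,-11.9,1.7],[-0.048,-0.113,-1.763],0],[[9.7,-11.9,1.7],[-0.048,-0.113,-1.763],0],[[9.7,-11.9,1.7],[-0.048,-0.113,-1.763],0]]' >/dev/null; python3 -c "
from h import *
go(.060,.591,.22); here()"
```

```text
[-0.2   0.08 -0.06] [-0.029 -0.064 -1.012]
t 2.65 out 0.0582 across 0.5922 z 0.2195 | Fout 0.1 Fac -0.7 Fz -0.6 0.004213926205950178 [-3.087 -0.041  0.797]
```

```bash
python3 -m inch '[[[-0.2,0.1,-0.1],[-0.029,-0.064,-1.012],0],[[-0.2,0.1,-0.1],[-0.029,-0.064,-1.012],0],[[-0.2,0.1,-0.1],[-0.029,-0.064,-1.012],0],[[-0.2,0.1,-0.1],[-0.029,-0.064,-1.012],0],[[-0.2,0.1,-0.1],[-0.029,-0.064,-1.012],0]]' >/dev/null;python3 -c "
from h import *
go(.060,.591,.122); here()"
```

```text
[-0.15  0.08  9.82] [-0.007 -0.017 -0.267]
t 3.15 out 0.0601 across 0.5911 z 0.2203 | Fout -0.2 Fac -0.4 Fz 0.1 -0.0007125751605955343 [-3.132 -0.016  1.544]
```

```bash
python3 -m inch '[[[0,0,0.5],[-0.007,-0.017,-0.267],0],[[0,0,1],[-0.007,-0.017,-0.267],0],[[-0.1,0.1,4.5],[-0.007,-0.017,-0.267],0],[[-0.1,0.1,8],[-0.007,-0.017,-0.267],0],[[-0.15,0.1,9.8],[-0.007,-0.017,-0.267],0]]' >/dev/null;python3 -c "
from h import *
f=grab_frame('scene'); a=f['pixels'][120:260,200:350]; cv2.imwrite('pics/s2.png',cv2.convertScaleAbs(cv2.resize(a,None,fx=4,fy=4,interpolation=cv2.INTER_CUBIC),alpha=1.7))
go(.060,.591,.122); here()"
```

```text
[-0.01  0.19 -0.45] [-0.006 -0.001  0.001]
t 3.70 out 0.0599 across 0.5890 z 0.1175 | Fout -0.6 Fac -1.1 Fz -3.5 0.0034228954521561624 [-3.136e+00 -1.000e-03  1.811e+00]
```

View pics/s2.png

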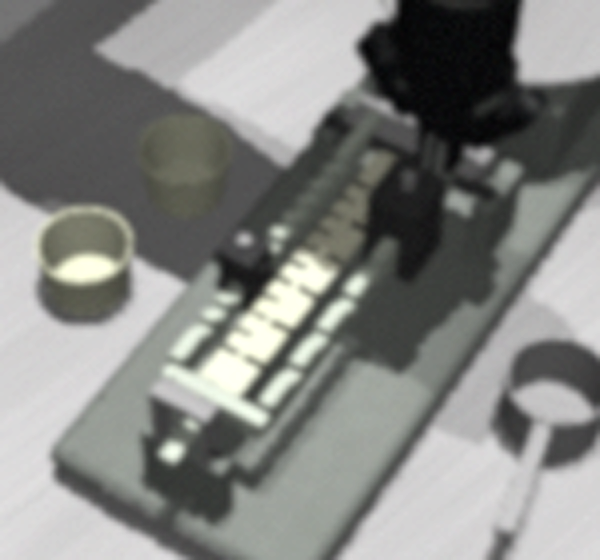

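The fingers stand just inside the large poise, at crop (430,150). I'll raise slightly and approach contact.

```bash
python3 -m inch '[[[0,0.2,-0.4],[-0.006,0,0],0],[[-0.5,0.2,-0.4],[-0.006,0,0],0],[[-0.8,0.2,-0.4],[-0.006,0,0],0],[[-0.9,0.2,-0.4],[-0.006,0,0],0],[[-1.0,0.2,-0.4],[-0.006,0,0],0]]' >/dev/null;python3 -c "
from h import *
here()"
for i in 1; do python3 -m inch '[[[-0.15,0,0],[0,0,0],0],[[-0.3,0,0],[0,0,0],0]]'>/dev/null; python3 -c "
from h import *
here()"; done
```

```text
t 4.20 out 0.0702 across 0.5914 z 0.1221 | Fout 0.3 Fac -0.6 Fz 1.2 -0.00034814007153655043 [ 3.140e+00 -1.000e-03  1.811e+00]
t 4.40 out 0.0733 across 0.5915 z 0.1223 | Fout -0.4 Fac -0.5 Fz 0.0 -0.0018933540725225263 [ 3.140e+00 -1.000e-03  1.811e+00]
```

```bash
cat > w.sh <<'E'
python3 -c "
from h import *
here()"
E
python3 -m inch '[[[-0.15,0,0],[0,0,0],0],[[-0.3,0,0],[0,0,0],0]]'>/dev/null; sh w.sh
python3 -m inch '[[[-0.15,0,0],[0,0,0],0],[[-0.3,0,0],[0,0,0],0]]'>/dev/null; sh w.sh
python3 -m inch '[[[-0.15,0,0],[0,0,0],0],[[-0.3,0,0],[0,0,0],0]]'>/dev/null; sh w.sh
python3 -m inch '[[[-0.15,0,0],[0,0,0],0],[[-0.3,0,0],[0,0,0],0]]'>/dev/null; sh w.sh
python3 -c "
from h import *
f=grab_frame('scene'); a=f['pixels'][120:260,200:350]; cv2.imwrite('pics/s3.png',cv2.convertScaleAbs(cv2.resize(a,None,fx=4,fy=4,interpolation=cv2.INTER_CUBIC),alpha=1.7))"
```

```text
t 4.60 out 0.0763 across 0.5915 z 0.1223 | Fout -0.8 Fac 0.6 Fz -0.4 0.0002055294318157872 [ 3.140e+00 -1.000e-03  1.811e+00]
t 4.80 out 0.0794 across 0.5916 z 0.1224 | Fout -0.2 Fac 0.4 Fz 0.7 -0.003289341286899993 [ 3.140e+00 -1.000e-03  1.811e+00]
t 5.00 out 0.0826 across 0.5915 z 0.1223 | Fout -0.2 Fac 0.2 Fz -0.7 -0.0007582455312748448 [ 3.140e+00 -1.000e-03  1.811e+00]
t 5.20 out 0.0853 across 0.5915 z 0.1223 | Fout -7.6 Fac -0.7 Fz 0.7 -0.0025683387157823343 [ 3.140e+00 -2.000e-03  1.811e+00]
```

A 7.6 N force at finger 0.0853 matches the poise sitting in the 100 g notch (predicted 0.0858). The 200 g notch should show at about 0.118 and 300 g at about 0.150. I'll continue to just beyond 200 g.

```bash

python3 -m inch '[[[-0.2,0,0],[0,0,0],0],[[-0.4,0,0],[0,0,0],0],[[-0.6,0,0],[0,0,0],0]]'>/dev/null; sh w.sh
python3 -m inch '[[[-0.2,0,0],[0,0,0],0],[[-0.4,0,0],[0,0,0],0],[[-0.6,0,0],[0,0,0],0],[[-0.8,0,0],[0,0,0],0],[[-1,0,0],[0,0,0],0]]'>/dev/null; sh w.sh
python3 -m inch '[[[-0.2,0,0],[0,0,0],0],[[-0.4,0,0],[0,0,0],0],[[-0.6,0,0],[0,0,0],0],[[-0.8,0,0],[0,0,0],0],[[-1,0,0],[0,0,0],0]]'>/dev/null; sh w.sh
for i in 1 ; do python3 -m inch '[[[-0.15,0,0],[0,0,0],0],[[-0.3,0,0],[0,0,0],0]]'>/dev/null; sh w.sh; python3 -m inch '[[[-0.15,0,0],[0,0,0],0],[[-0.3,0,0],[0,0,0],0]]'>/dev/null; sh w.sh; done
```

```text
t 5.55 out 0.0912 across 0.5915 z 0.1223 | Fout -1.5 Fac 0.2 Fz 0.9 -0.001629891644468343 [ 3.140e+00 -2.000e-03  1.812e+00]
t 6.05 out 0.1014 across 0.5916 z 0.1223 | Fout -1.7 Fac 0.7 Fz 0.2 0.0002554814152863914 [ 3.140e+00 -2.000e-03  1.812e+00]
t 6.55 out 0.1116 across 0.5916 z 0.1223 | Fout -0.1 Fac 0.1 Fz 0.7 0.001600493082750275 [ 3.140e+00 -2.000e-03  1.812e+00]
t 6.75 out 0.1149 across 0.5915 z 0.1223 | Fout -0.2 Fac 0.6 Fz -0.2 -0.002640492544021353 [ 3.140e+00 -2.000e-03  1.811e+00]
t 6.95 out 0.1175 across 0.5915 z 0.1222 | Fout -8.6 Fac -0.5 Fz 1.3 -0.0021499961479429443 [ 3.140e+00 -3.000e-03  1.812e+00]
```

```bash

python3 -m inch '[[[-0.2,0,0],[0,0,0],0],[[-0.4,0,0],[0,0,0],0],[[-0.6,0,0],[0,0,0],0]]'>/dev/null; sh w.sh
python3 -m inch '[[[-0.2,0,0],[0,0,0],0],[[-0.4,0,0],[0,0,0],0],[[-0.6,0,0],[0,0,0],0],[[-0.8,0,0],[0,0,0],0],[[-1,0,0],[0,0,0],0]]'>/dev/null; sh w.sh
python3 -m inch '[[[-0.2,0,0],[0,0,0],0],[[-0.4,0,0],[0,0,0],0],[[-0.6,0,0],[0,0,0],0],[[-0.8,0,0],[0,0,0],0]]'>/dev/null; sh w.sh
python3 -m inch '[[[-0.1,0,0],[0,0,0],0],[[-0.2,0,0],[0,0,0],0]]'>/dev/null; sh w.sh
python3 -m inch '[[[-0.1,0,0],[0,0,0],0],[[-0.2,0,0],[0,0,0],0]]'>/dev/null; sh w.sh

```

```text
t 7.25 out 0.1233 across 0.5915 z 0.1222 | Fout -1.5 Fac -0.5 Fz 1.1 -0.004813759800176589 [ 3.14  -0.004  1.812]
t 7.75 out 0.1334 across 0.5915 z 0.1222 | Fout -1.1 Fac 0.3 Fz 1.0 -0.001519007609414824 [ 3.14  -0.004  1.812]
t 8.15 out 0.1416 across 0.5916 z 0.1222 | Fout -1.0 Fac 1.7 Fz -0.1 -0.0021714368427413174 [ 3.14  -0.004  1.812]
t 8.35 out 0.1439 across 0.5915 z 0.1221 | Fout -0.5 Fac 0.4 Fz 0.6 0.0023590027981603436 [ 3.140e+00 -3.000e-03  1.812e+00]
t 8.55 out 0.1460 across 0.5914 z 0.1220 | Fout 0.7 Fac 0.8 Fz -0.2 -0.0016307286659384293 [ 3.140e+00 -3.000e-03  1.812e+00]
```

```bash

python3 -m inch '[[[1,0,0],[0,0,0],0],[[2,0,0],[0,0,0],0],[[2,0,-4],[0,0,0],0],[[2,0,-8],[0,0,0],0],[[2,-1,-9],[0,0,0],0]]'>/dev/null; sh w.sh
python3 -c "
from h import *
go(.232,.528,.21)"
```

```text
t 9.05 out 0.1255 across 0.5831 z 0.2161 | Fout 0.0 Fac 0.3 Fz -0.7 0.0036558461874217504 [ 3.135e+00 -2.000e-03  1.813e+00]
[-10.64  -5.54   0.55] [ 0.007 -0.002  0.002]
```

```bash

python3 -m inch '[[[-4,-2,0.5],[0.007,0,0],0],[[-8,-5.5,0.5],[0.007,0,0],0],[[-10.6,-5.5,0.5],[0.007,0,0],0],[[-10.6,-5.5,0.5],[0.007,0,0],0],[[-10.6,-5.5,0.5],[0.007,0,0],0]]'>/dev/null; sh w.sh
python3 -c "
from h import *
go(.232,.528,.124)
def rect(n,z):
    f=grab_frame(n); im=f['pixels']
    a=np.arange(.04,.30,.0004); c=np.arange(.50,.65,.0004)[::-1]
    A,C=np.meshgrid(a,c); P=A[...,None]*out+C[...,None]*ox; P[...,2]=z
    uv=proj(f,P.reshape(-1,3)).reshape(A.shape+(2,)).astype(np.float32)
    return cv2.convertScaleAbs(cv2.remap(im,uv[...,0],uv[...,1],cv2.INTER_CUBIC),alpha=1.8)
cv2.imwrite('pics/r1.png',np.vstack([rect('top',.105),rect('scene',.105)]))"
```

```text
t 9.55 out 0.2313 across 0.5282 z 0.2103 | Fout -0.7 Fac -0.5 Fz -0.3 -0.0007625011302460619 [-3.141e+00 -3.000e-03  1.812e+00]
[-0.09 -0.01  8.63] [-0.001 -0.003  0.001]
```

View pics/r1.png

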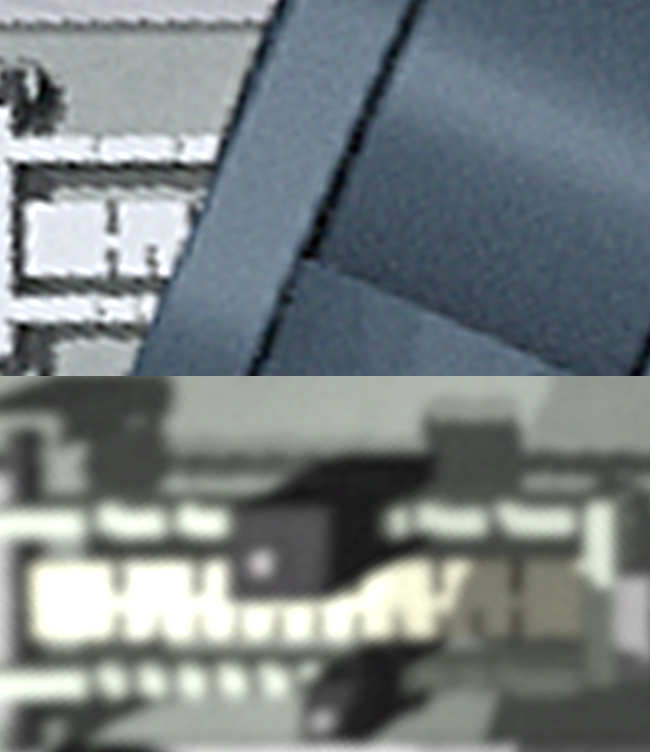

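In the scene view the large-poise plunger moved from column 58 to 261, about 78 mm at its height, which is consistent with 0.096. Now I'll descend outside the small poise.

```bash

python3 -m inch '[[[-0.1,0,4],[0,0,0],0],[[-0.1,0,7],[0,0,0],0],[[-0.1,0,8.2],[0,0,0],0],[[-0.1,0,8.4],[0,0,0],0]]'>/dev/null; sh w.sh
python3 -m inch '[[[0.2,0,0],[0,0,0],0],[[0.4,0,0],[0,0,0],0],[[0.6,0,0],[0,0,0],0]]'>/dev/null; sh w.sh
python3 -m inch '[[[0.15,0,0],[0,0,0],0],[[0.3,0,0],[0,0,0],0]]'>/dev/null; sh w.sh
python3 -m inch '[[[0.15,0,0],[0,0,0],0],[[0.3,0,0],[0,0,0],0]]'>/dev/null; sh w.sh
```

```text
t 10.05 out 0.2302 across 0.5281 z 0.1253 | Fout 0.4 Fac -0.2 Fz 0.5 0.0004476137743137752 [-3.139 -0.004  1.815]
t 10.35 out 0.2242 across 0.5287 z 0.1265 | Fout 0.3 Fac -0.2 Fz 0.5 0.004070724734431127 [-3.141e+00 -3.000e-03  1.815e+00]
t 10.55 out 0.2211 across 0.5291 z 0.1272 | Fout 0.9 Fac 0.8 Fz -0.4 0.000733056240748566 [ 3.142e+00 -2.000e-03  1.815e+00]
t 10.75 out 0.2187 across 0.5291 z 0.1273 | Fout 5.8 Fac -0.9 Fz -1.4 -0.0032748571842585996 [ 3.142e+00 -1.000e-03  1.815e+00]
```

```bash

python3 -m inch '[[[0.2,0,0.1],[0,0,0],0],[[0.4,0,0.1],[0,0,0],0],[[0.6,0,0.2],[0,0,0],0],[[0.8,0,0.2],[0,0,0],0],[[1,0,0.3],[0,0,0],0]]'>/dev/null; sh w.sh
python3 -m inch '[[[0.2,0,0],[0,0,0],0],[[0.4,0,0],[0,0,0],0],[[0.6,0,0],[0,0,0],0],[[0.8,0,0],[0,0,0],0],[[1,0,0],[0,0,0],0]]'>/dev/null; sh w.sh
python3 -m inch '[[[0.2,0,0],[0,0,0],0],[[0.4,0,0],[0,0,0],0],[[0.6,0,0],[0,0,0],0],[[0.8,0,0],[0,0,0],0],[[1,0,0],[0,0,0],0]]'>/dev/null; sh w.sh
python3 -m inch '[[[0.2,0,0],[0,0,0],0],[[0.4,0,0],[0,0,0],0],[[0.6,0,0],[0,0,0],0],[[0.8,0,0],[0,0,0],0],[[1,0,0],[0,0,0],0]]'>/dev/null; sh w.sh

```

```text
t 11.25 out 0.2083 across 0.5291 z 0.1243 | Fout -0.0 Fac 0.0 Fz -0.4 -0.000258938231354868 [ 3.142e+00 -1.000e-03  1.815e+00]
t 11.75 out 0.1982 across 0.5289 z 0.1242 | Fout 1.1 Fac -0.9 Fz -1.7 0.00044175048226620205 [-3.141e+00 -1.000e-03  1.815e+00]
t 12.25 out 0.1880 across 0.5289 z 0.1243 | Fout 5.0 Fac -0.5 Fz 0.2 0.0007303568475964461 [-3.142e+00 -1.000e-03  1.815e+00]
t 12.75 out 0.1777 across 0.5289 z 0.1243 | Fout 0.2 Fac -0.6 Fz 0.4 0.0022909585996111607 [-3.142e+00 -2.000e-03  1.815e+00]
```

```bash

python3 -m inch '[[[0.2,0,0],[0,0,0],0],[[0.4,0,0],[0,0,0],0],[[0.6,0,0],[0,0,0],0],[[0.8,0,0],[0,0,0],0],[[1,0,0],[0,0,0],0]]'>/dev/null; sh w.sh
python3 -m inch '[[[0.2,0,0],[0,0,0],0],[[0.4,0,0],[0,0,0],0],[[0.6,0,0],[0,0,0],0],[[0.8,0,0],[0,0,0],0],[[1,0,0],[0,0,0],0]]'>/dev/null; sh w.sh
python3 -m inch '[[[0.2,0,0],[0,0,0],0],[[0.4,0,0],[0,0,0],0],[[0.6,0,0],[0,0,0],0],[[0.8,0,0],[0,0,0],0],[[1,0,0],[0,0,0],0]]'>/dev/null; sh w.sh
python3 -m inch '[[[0.2,0,0],[0,0,0],0],[[0.4,0,0],[0,0,0],0],[[0.6,0,0],[0,0,0],0],[[0.8,0,0],[0,0,0],0],[[1,0,0],[0,0,0],0]]'>/dev/null; sh w.sh
python3 -m inch '[[[0.2,0,0],[0,0,0],0],[[0.4,0,0],[0,0,0],0],[[0.6,0,0],[0,0,0],0],[[0.8,0,0],[0,0,0],0],[[1,0,0],[0,0,0],0]]'>/dev/null; sh w.sh

```

```text
t 13.25 out 0.1678 across 0.5289 z 0.1243 | Fout 1.8 Fac 0.0 Fz 0.1 -0.0006952552146550158 [-3.142e+00 -1.000e-03  1.815e+00]
t 13.75 out 0.1575 across 0.5288 z 0.1243 | Fout 0.2 Fac 0.1 Fz 0.1 -0.004477186181200387 [-3.142e+00 -1.000e-03  1.815e+00]
t 14.25 out 0.1472 across 0.5288 z 0.1243 | Fout 0.2 Fac 0.1 Fz -0.0 -0.0009178448576504505 [-3.142e+00 -2.000e-03  1.815e+00]
t 14.75 out 0.1375 across 0.5287 z 0.1244 | Fout 3.9 Fac 0.3 Fz -0.4 0.0014605491553465273 [-3.142e+00 -1.000e-03  1.815e+00]
t 15.25 out 0.1272 across 0.5287 z 0.1244 | Fout 0.4 Fac -0.1 Fz 0.7 -0.002841231848104939 [-3.142e+00 -1.000e-03  1.815e+00]
```

```bash

python3 -m inch '[[[0.2,0,0],[0,0,0],0],[[0.4,0,0],[0,0,0],0]]'>/dev/null; sh w.sh
python3 -m inch '[[[0.2,0,0],[0,0,0],0],[[0.4,0,0],[0,0,0],0]]'>/dev/null; sh w.sh
python3 -m inch '[[[0.2,0,0],[0,0,0],0],[[0.4,0,0],[0,0,0],0]]'>/dev/null; sh w.sh
python3 -m inch '[[[0.1,0,0],[0,0,0],0],[[0.2,0,0],[0,0,0],0]]'>/dev/null; sh w.sh
python3 -m inch '[[[0.1,0,0],[0,0,0],0],[[0.2,0,0],[0,0,0],0]]'>/dev/null; sh w.sh

```

```text
t 15.45 out 0.1233 across 0.5287 z 0.1245 | Fout 5.1 Fac -0.7 Fz -0.6 -0.0024411838429584396 [-3.142 -0.     1.815]
t 15.65 out 0.1193 across 0.5287 z 0.1245 | Fout 1.6 Fac -0.1 Fz -0.2 -0.0011032999625612784 [-3.142  0.     1.814]
t 15.85 out 0.1150 across 0.5286 z 0.1244 | Fout 0.8 Fac 1.0 Fz -0.4 0.0025278563364951314 [-3.141 -0.     1.815]
t 16.05 out 0.1127 across 0.5286 z 0.1244 | Fout -0.1 Fac 1.2 Fz -0.6 -0.0029003162014411637 [-3.141 -0.     1.815]
t 16.25 out 0.1106 across 0.5286 z 0.1244 | Fout -0.4 Fac 0.2 Fz -0.6 0.004552734437812556 [-3.142e+00 -1.000e-03  1.815e+00]
```

The poise has snapped ahead of the finger at 0.1106, as predicted for zero. Now I'll retreat and clear the view.

```bash

python3 -m inch '[[[-1,0,0],[0,0,0],0],[[-2,0,0],[0,0,0],0],[[-2,0,-4],[0,0,0],0],[[-2,0,-8],[0,0,0],0],[[-3,0,-10],[0,0,0],0]]'>/dev/null; sh w.sh
python3 -m inch '[[[-24,-14,0],[0,0,0],0],[[-24,-14,0],[0,0,0],0],[[-24,-14,0],[0,0,0],0],[[-24,-14,0],[0,0,0],0],[[-24,-14,0],[0,0,0],0]]'>/dev/null; sh w.sh
python3 -m inch '[[[-16,-8,0],[0,0,0],0],[[-16,-8,0],[0,0,0],0],[[-16,-8,0],[0,0,0],0],[[-16,-8,0],[0,0,0],0],[[-16,-8,0],[0,0,0],0]]'>/dev/null; sh w.sh
python3 -c "
from h import *
def rect(n,z):
    f=grab_frame(n); im=f['pixels']; cv2.imwrite('pics/end_'+n+'.png',im)
    a=np.arange(.04,.30,.0004); c=np.arange(.50,.65,.0004)[::-1]
    A,C=np.meshgrid(a,c); P=A[...,None]*out+C[...,None]*ox; P[...,2]=z
    uv=proj(f,P.reshape(-1,3)).reshape(A.shape+(2,)).astype(np.float32)
    return cv2.convertScaleAbs(cv2.remap(im,uv[...,0],uv[...,1],cv2.INTER_CUBIC),alpha=1.6)
cv2.imwrite('pics/r2.png',np.vstack([rect('top',.105),rect('scene',.105)]))
cv2.imwrite('pics/t2.png',cv2.convertScaleAbs(cv2.resize(cv2.imread('pics/end_top.png'),(700,525)),alpha=1.4))"
```

```text
t 16.75 out 0.1413 across 0.5295 z 0.2277 | Fout 0.2 Fac 0.0 Fz -0.2 0.0004438346927976848 [3.138 0.    1.815]
t 17.25 out 0.3599 across 0.4026 z 0.2272 | Fout -0.5 Fac 1.2 Fz -0.2 0.0003859563203726549 [3.138 0.    1.814]
t 17.75 out 0.5239 across 0.3200 z 0.2260 | Fout -0.3 Fac -0.2 Fz 0.2 -0.0003178207681033913 [3.139 0.    1.81 ]
```

View pics/r2.png

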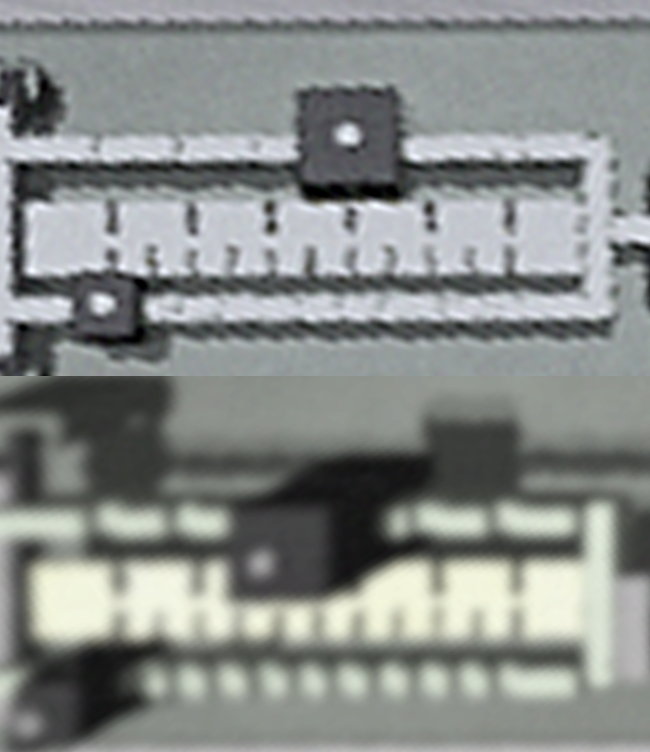

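View pics/t2.png

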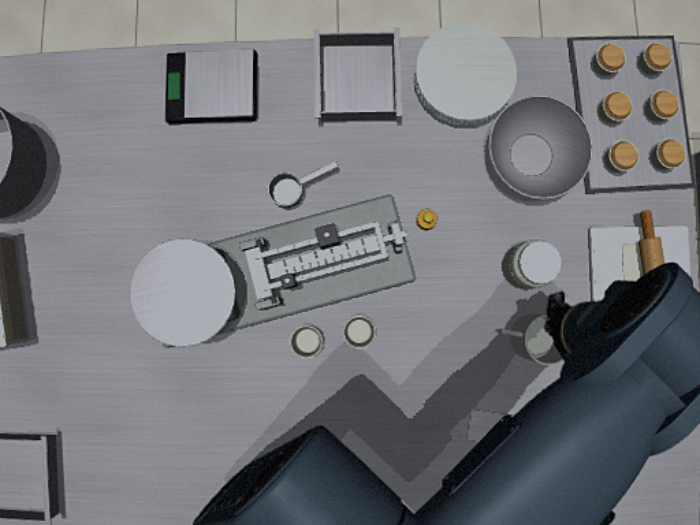

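```bash
python3 -m inch '[[[0,0,0],[0,0,0],0],[[0,0,0],[0,0,0],0],[[0,0,0],[0,0,0],0]]' && python3 -c "
from cell import ticket
print(ticket.finish_job())"
```

```text
time: 18.15
tool_pos: [0.4371, -0.4288, 0.2268]
eef_rot: [3.138, 0.0, 1.814]
force: [-0.3, 0.1, 0.5]
grip_width: -0.001
the job is handed in; nothing more can be done
None
```

The scale is set to 300 g, and I handed the job in at 18.15 s. With the shut fingertips I pushed the large poise out through the 100 g and 200 g notches into the 300 g notch. I then pushed the small poise back 112 mm into its zero notch.

**Checks that agreed**
- **Forces:** the highest push reading I took was 8.6 N on the large poise and 5.8 N on the small one. Both fell to about zero as each poise snapped ahead of the finger in its last notch.
- **Final pictures:** after parallax correction, the large poise stands about 95 mm from its zero (target 96). The small poise is within about 1 mm of its zero. The other items look where they started, and the hand is clear, about 10 cm above the jug.

**Limits and one slip**
- **Seating:** I did not measure how far the plungers dropped. That the poises are seated rests on the forces and positions.
- **Arm slip:** early in the approach, away from the scale, the last joint ran up to its range limit (3.1406 of 3.14 rad). I then used the opposite orientation, and nothing was touched.

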